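# Drive the stuck guide bush out of a press-out fixture

## Task

Take the square-handled drift out of the tool stand, feel for the hole in the fixture's sprung guide plate with its tip, and gently drive the tight brass bush down out of the bore so that it drops into the catch tray underneath. Then put the drift back upright and fully down in its own hole in the stand. Never lean hard on the sprung plate or ram the bush, push the bush only with the drift, and leave the other things on the bench alone.

Things in the scene. Friction and masses are not known exactly. Their poses are not given: they have to be found in the camera images.
- fixture: Press-out fixture, fixed on the bench: base plate 90 x 124 mm, legs at its +y and -y sides, over them a 24 mm thick bridge (70 x 110 mm, top 99 mm above the bench) with a vertical 27 mm through bore in its middle. Below the bore a black open catch tray (inside 58 x 58 mm, floor 11 mm, rim 30 mm above the bench). Origin: on the bench, on the bore's axis; z up.
- fixture_mouth (a point): Point on the bore's axis at the height of the guide plate's top face, 112 mm above the bench; axes as the fixture's. The plate's hole, through which the drift must pass, is NOT exactly here: it lies anywhere up to 5 mm off along the fixture's x and also up to 5 mm off along its y. Its true place is not measured; it does not shift sideways during the work.
- plate (a joint): How far the sprung guide plate is pressed down, m. Steel plate 70 x 100 x 8 mm, level, 5 mm above the bridge, with one through hole 10 mm in diameter, sharp-edged. 0: up at rest; gives about 5 N per mm after a first 1.5 N; bottoms at 6 mm. It must not go beyond 4.5 mm (about 24 N).
- bush: Solid brass bush, 26 mm diameter, 22 mm long, upright in the bore, top face 98 mm above the bench. Sprung plungers hold it by friction: it takes about 5 to 16 N to push down (varies); off-centre is fine. It lets go and drops into the tray with the drift's tip 75 to 82 mm above the bench. Over 35 N on it from the drift is ramming. Origin: centre of its lower face; z up at the start.
- drift_grip (a point): Centre of the drift's handle. Drift: steel, 130 g, 125 mm long, upright in one of the two holes of the stand; round stem 8 mm in diameter and 55 mm long pointing down, above it a square handle 16 x 16 mm and 70 mm long, whose lower end rests on the stand's top. x and y of this frame are square to the handle's faces, z points up the handle.
- drift_tip (a point): Centre of the drift's flat lower tip, 90 mm below drift_grip along the drift's axis.
- stand: Black tool stand, fixed on the bench, 56 x 150 x 60 mm high. Origin: centre of its underside; its long side lies along its y.
- stand_hole_a (a point): Mouth of the stand's hole at y = -45 mm of the stand, on its top face 60 mm above the bench; 13 mm in diameter, right through. In either this or the other hole stands the drift.
- stand_hole_b (a point): Mouth of the stand's other hole, at y = +45 mm; same size.
- driver_mid (a point): Middle of the handle of the nut driver that stands in the other hole: round handle up to 24 mm in diameter, top 110 mm above the bench (the drift's top is 130 mm above the bench). Leave it alone.
- spare0: A loose spare bush (26 mm diameter, 22 mm high) standing on the bench; leave it alone. Origin: centre of its lower face.
- spare1: Another loose spare bush, the same; leave it alone.
- jar: Small capped flux jar, 40 mm diameter, 45 mm high, on the bench; leave it alone. Origin: centre of its underside.
- spool: Solder spool, 56 mm diameter, 50 mm high, on the bench; leave it alone. Origin: centre of its underside.
- screwdriver: Screwdriver 170 mm long lying on the bench; leave it alone.
Mind the look-alikes: they are no part of the job. Of the things shaped like the part that bears drift_grip, the dark steel one is meant.

How it is judged:
By the outcome, as a careful person would: the job done as asked, in the order asked, and still so for the second after the job is handed in, with the robot touching nothing.
It also fails if it takes over 72 s, if anything falls off the work surface, if the arm or the gripper's body presses on something with over 40 N, if the wrist force passes 120 N, or if a joint passes its speed limit or range.

## Robot

A 7-joint arm with a two-finger parallel gripper is mounted at the origin on the work surface. World frame = base frame: x ahead of the robot, y to its left, z up, the work surface at z = 0. Lengths are in mm, angles in rad, forces in N, time in s.
With the tool pointing down it reaches from about 375 to 925 mm from the base axis. Payload 3.1 kg.
Tool frame: the origin (TCP) lies on the front face of the gripper's body, between the roots of the fingers; the fingertips stand 73 mm ahead of it and the grasp point (between the pads) lies 54 mm ahead of it; z points along the fingers, x is the direction in which the jaws open and shut, and the axes are right-handed (so a half turn about z gives the same grasp; the last joint's range is limited). The gripper opens to 85 mm and grips with 20 to 120 N. Pads are 22 mm wide; open, the fingers measure 114 mm over their backs; the gripper's body (76 mm by 85 mm) begins 54 mm behind the grasp point. The pads swing forward as they close: fully open they stand 13 mm farther back than shut.
Start: joints at [1.146, 0.383, 0.044, 1.598, -0.018, 1.161, -0.05], TCP at [208.677, -615.596, 303.869] pointing down, gripper open.
Joint ranges: [-2.61, 2.61], [-0.41, 2.15], [-1.48, 1.57], [0, 2.5], [-1.57, 4.71], [0.05, 1.97], [-2.85, 2.85]. Speed limits (rad/s): [2.79, 2.79, 3.14, 3.14, 3.14, 3.14, 3.14].

## Interface

Orientations are given as a unit quaternion [x, y, z, w].
In Python, from bench import ctrl, optics gives the robot as it stands.
- The arm moves only by the tool jog_arm, never from a script. Its argument "increments" is one flat list of numbers, 6 for each row, row after row: the shift along the tool's x, y, z in units of 40 mm (1.0 is 40 mm), then the turn, a rotation vector about the tool's x, y, z in degrees. In form: [tx, ty, tz, wx, wy, wz, tx, ty, tz, wx, wy, wz, ...]. A call has 1 to 12 rows; each row shifts and turns the pose as measured when the row begins, along the tool's axes as they then stand; what a row does not reach is not made up. A row lasts 1/8 s, in which the tool goes at most 62.5 mm and 10.7 degrees, less where a joint would pass 70% of its speed; a pose out of reach is approached as far as the arm can. A call is refused whole if a number of a shift passes 1 or a number of a turn 10.7, either way. A call with a gripper value outside its range is refused whole. "jaw" is the finger opening in mm, from 0 to 85.4, set as the call begins (left out, the last holds). The fingers move at their own pace and stop on an object; "newtons" is the grip in N (left out, the last holds). Time passes only in rows, so rows that do not move let the fingers close. It gives the time, the measured TCP pose, the force and the opening at its end, in the units of the state.
- ctrl.get_state(): the state, without advancing time (a new reading comes with each control period).
- optics.snapshot(name): name is "side" or "top" or "wrist"; returns the picture (420x560x3 uint8, red, green, blue); there is no depth.
- optics.get_calibration(name): a dict with "camera_matrix" (3x3 intrinsics, pixels), "camera_from_world" (4x4, takes a point from world to camera coordinates); the wrist camera has in their place "tool_from_camera" (4x4, takes a point from camera to tool coordinates, whose origin is the TCP and whose axes are the tool frame's). Camera axes: x right, y down, z forward; pixel columns grow to the right and rows downward; lengths in mm; the calibration is good to about 2 mm. A picture is of the moment at which its call begins: read the wrist's pose just before it. get_calibration takes no time and is no camera call.
- ctrl.hand_in(): hands the job in, once; it reports no verdict.
The state is a dict: "t": time; "qpos": joint angles; "qd": joint speeds; "effort": joint torques, N m; "tcp_pos": TCP position; "eef_rot": TCP orientation; "wrist_force": force on the tool from outside, world axes, zero at the start; "ft_torque": the same for the moment, N m; "width": finger opening in mm.
Only numpy, scipy, OpenCV 4.12 (cv2) and the standard library are available. Lean on these libraries where they do the work, as an engineer would, in place of code of your own. Each camera call takes 0.05 s, during which the arm holds its last target.

## Working session

There is one attempt and no reset: what is moved stays moved. The work goes in short steps, Python scripts to look and compute and a tool call to move; the robot and the scene stay as the last step left them, time stands still between calls to the robot, and variables do not carry over. Pictures are saved under pics/ and viewed, and the job is handed in when it is done.

Besides the shell and the picture viewer there is one more tool, called after "Request:" by a JSON object that holds its "api" and its "payload". jog_arm: Moves the arm, as the interface text tells. Its arguments: {"type":"object","properties":{"increments":{"type":"array"},"jaw":{"type":"number"},"newtons":{"type":"number"}},"required":["increments"]}

```bash
mkdir -p pics; ls; python3 - <<'E'
from bench import ctrl, optics
import cv2
for n in ("side","top","wrist"):
    im=optics.snapshot(n); cv2.imwrite(f"pics/{n}0.png",im[:,:,::-1])
    c=optics.get_calibration(n); print(n,{k:(v.round(4).tolist() if hasattr(v,'round') else v) for k,v in c.items()})
print(ctrl.get_state())
E
```

```text
pics
side {'camera_matrix': [[446.2279, 0.0, 280.4863], [0.0, 446.2279, 207.6132], [0.0, 0.0, 1.0]], 'camera_from_world': [[0.9495, -0.313, 0.0189, -513.4897], [-0.1634, -0.5455, -0.822, 179.3148], [0.2677, 0.7775, -0.5691, 793.3228], [0.0, 0.0, 0.0, 1.0]]}
top {'camera_matrix': [[425.7796, 0.0, 280.9508], [0.0, 425.7796, 208.811], [0.0, 0.0, 1.0]], 'camera_from_world': [[-0.024, -0.9997, 0.0049, 37.7298], [-0.9977, 0.0237, -0.0637, 512.0854], [0.0635, -0.0064, -0.998, 898.0491], [0.0, 0.0, 0.0, 1.0]]}
wrist {'camera_matrix': [[302.8509, 0.0, 279.7448], [0.0, 302.8509, 212.9861], [0.0, 0.0, 1.0]], 'tool_from_camera': [[1.0, -0.0003, -0.0004, 1.2902], [0.0004, 0.9603, 0.279, -70.3359], [0.0003, -0.279, 0.9603, -69.268], [0.0, 0.0, 0.0, 1.0]]}
{'t': 0.15, 'qpos': array([ 1.14615385,  0.38365195,  0.0438217 ,  1.59923146, -0.01789303,
        1.16120494, -0.04991707]), 'qd': array([-8.15430032e-04, -2.99107120e-03, -1.26616257e-04, -4.92484685e-03,
       -7.42618214e-04,  7.02791713e-05, -8.87433884e-04]), 'effort': array([ 1.85362471e-03, -4.34053767e+01,  1.02684461e+00, -2.49977160e+01,
        1.06991266e-02,  7.30794913e-03,  7.81815743e-06]), 'tcp_pos': array([ 208.51348524, -615.0156929 ,  302.76378221]), 'eef_rot': array([ 8.12751778e-01, -5.82609167e-01, -8.84564288e-04, -5.69173835e-04]), 'wrist_force': array([-0.22324855, -0.54983462,  0.17323231]), 'ft_torque': array([ 0.02511469, -0.01976175, -0.04473035]), 'width': 85.45335998952562}
```

View pics/top0.png

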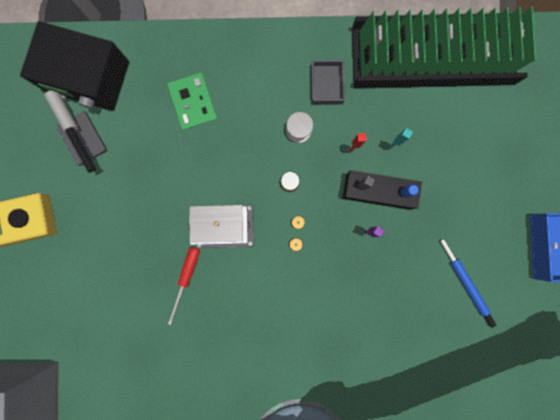

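View pics/side0.png

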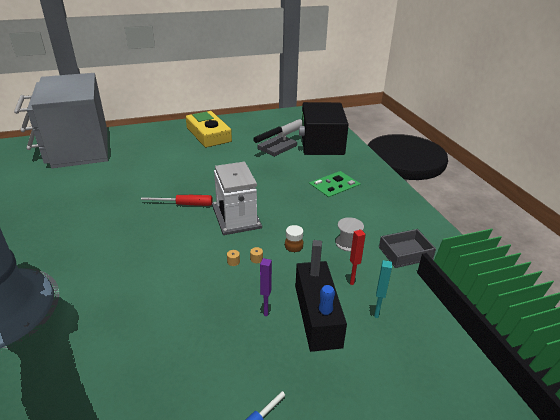

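View pics/wrist0.png

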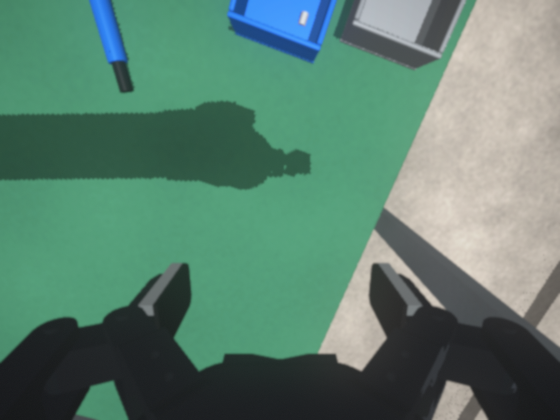

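```bash
python3 - <<'E'
import cv2
im=cv2.imread("pics/top0.png")
a=cv2.resize(im[190:260,175:265],None,fx=8,fy=8,interpolation=cv2.INTER_CUBIC);cv2.imwrite("pics/c1.png",a)
a=cv2.resize(im[160:220,335:430],None,fx=8,fy=8,interpolation=cv2.INTER_CUBIC);cv2.imwrite("pics/c2.png",a)
im=cv2.imread("pics/side0.png")
a=cv2.resize(im[150:240,200:275],None,fx=6,fy=6,interpolation=cv2.INTER_CUBIC);cv2.imwrite("pics/c3.png",a)
a=cv2.resize(im[230:355,285:355],None,fx=4,fy=4,interpolation=cv2.INTER_CUBIC);cv2.imwrite("pics/c4.png",a)
E
```

```text
(no output)
```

View pics/c1.png

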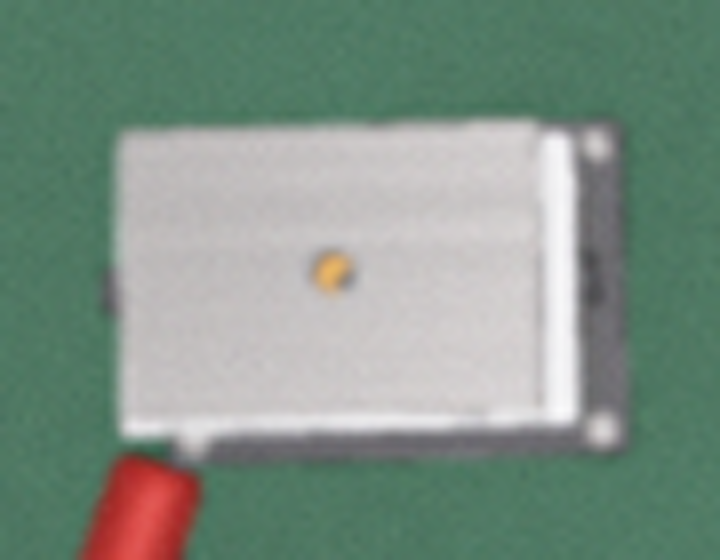

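View pics/c2.png

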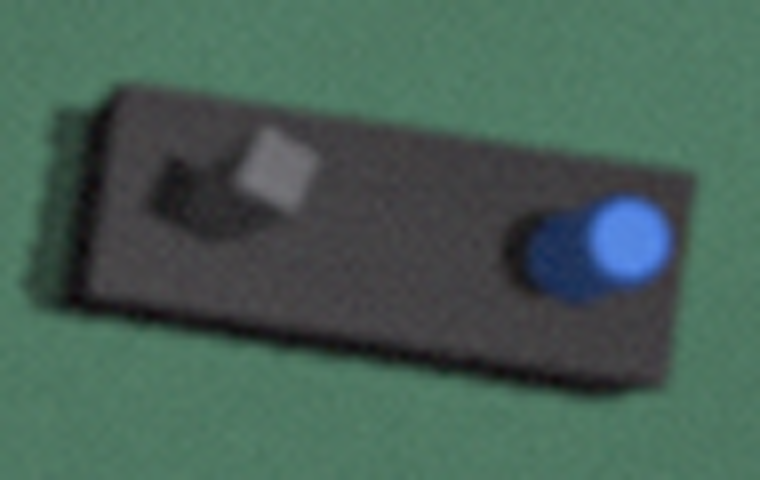

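View pics/c3.png

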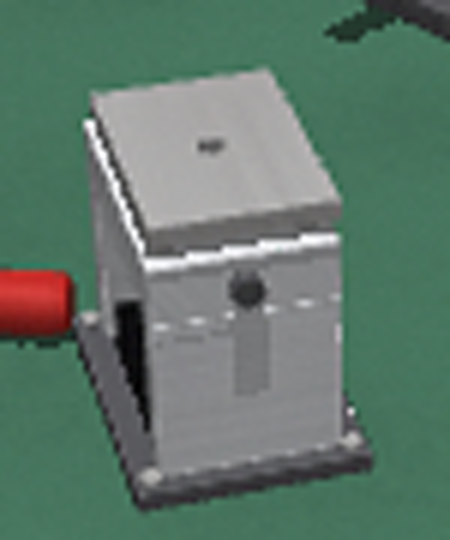

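View pics/c4.png

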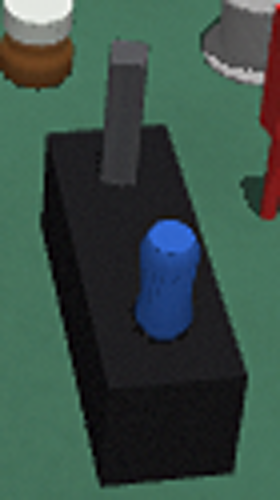

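```bash
cat > h.py <<'E'
from bench import ctrl, optics
import cv2, numpy as np
from scipy.spatial.transform import Rotation as R
def T():
    s=ctrl.get_state(); M=np.eye(4); M[:3,:3]=R.from_quat(s['eef_rot']).as_matrix(); M[:3,3]=s['tcp_pos']; return M
def cam(n,tool=None):
    c=optics.get_calibration(n); K=np.array(c['camera_matrix'])
    W=np.linalg.inv(np.array(c['camera_from_world'])) if n!='wrist' else tool@np.array(c['tool_from_camera'])
    return K,W
def hit(n,uv,z,tool=None):
    K,W=cam(n,tool); d=W[:3,:3]@np.linalg.solve(K,[uv[0],uv[1],1.]); o=W[:3,3]
    return o+d*(z-o[2])/d[2]
def proj(n,p,tool=None):
    K,W=cam(n,tool); q=np.linalg.inv(W)@np.append(p,1); q=K@q[:3]; return q[:2]/q[2]
def to_tool(target, M=None):
    M=T() if M is None else M
    return M[:3,:3].T@(np.array(target)-M[:3,3])
def snap(n,f,crop=None,s=1):
    M=T(); im=optics.snapshot(n)[:,:,::-1].copy(); cv2.imwrite("pics/"+f+"_raw.png",im); np.save("pics/"+f+".npy",M)
    if crop: x,y,w,h=crop; im=cv2.resize(im[y:y+h,x:x+w],None,fx=s,fy=s,interpolation=cv2.INTER_CUBIC)
    cv2.imwrite("pics/"+f+".png",im); return M
def st():
    s=ctrl.get_state(); print('t',round(s['t'],2),'tcp',s['tcp_pos'].round(2),'F',s['wrist_force'].round(2),'w',round(s['width'],1))
E
python3 - <<'E'
from h import *
f=lambda p,x0,y0,s:((p[0]+.5)/s-.5+x0,(p[1]+.5)/s-.5+y0)
def g(p,z): return hit('top',f(p,335,160,8),z).round(1)
print('drift top',[g(p,130) for p in [(270,125),(320,160),(293,213),(237,180)]], g((279,169),130))
print('stand',[g(p,60) for p in [(120,85),(695,175),(662,388),(85,300)]])
c=[g(p,60) for p in [(120,85),(695,175),(662,388),(85,300)]]; print(np.mean(c,0), np.linalg.norm(c[1]-c[0]),np.linalg.norm(c[2]-c[1]))
def g(p,z): return hit('top',f(p,175,190,8),z).round(1)
c=[g(p,112) for p in [(120,130),(540,122),(543,415),(120,415)]]; print('plate',c,np.mean(c,0)); print('hole',g((331,272),112))
def g(p,z): return hit('side',f(p,200,150,6),z).round(1)
c=[g(p,112) for p in [(92,92),(265,68),(340,205),(155,235)]]; print('plate',c,np.mean(c,0)); print('hole',g((211,146),112))
def g(p,z): return hit('side',f(p,285,230,4),z).round(1)
print('drift side',g((128,52),130), g((119,172),60))
E
```

```text
drift top [array([ 565.4, -140.5,  130. ]), array([ 556.8, -152. ,  130. ]), array([ 544.3, -145.1,  130. ]), array([ 552.5, -132.2,  130. ])] [ 554.9 -142.2  130. ]
stand [array([ 586.3, -117.3,   60. ]), array([ 559.6, -264.3,   60. ]), array([ 505. , -253.4,   60. ]), array([ 531.1, -106.4,   60. ])]
[ 545.5  -185.35   60.  ] 149.40512039418192 55.6773742196954
plate [array([516.7, 201.5, 112. ]), array([516.2, 100.7, 112. ]), array([446. , 101.2, 112. ]), array([448.4, 202.2, 112. ])] [481.825 151.4   112.   ]
hole [481.4 151.3 112. ]
plate [array([449.3, 201.9, 112. ]), array([516.2, 201.9, 112. ]), array([516.7,  97.7, 112. ]), array([450.2,  96.8, 112. ])] [483.1   149.575 112.   ]
hole [482.8 150.4 112. ]
drift side [ 555.7 -142.6  130. ] [ 556.7 -141.6   60. ]
```

Request:
{"api": "jog_arm", "payload": {"increments": [-0.7,-1,0,0,0,0,-0.7,-1,0,0,0,0,-0.7,-1,0,0,0,0,-0.7,-1,0,0,0,0,-0.7,-1,0,0,0,0,-0.7,-1,0,0,0,0,-0.7,-1,0,0,0,0,-0.7,-1,0,0,0,0,-0.7,-1,0,0,0,0,-0.7,-1,0,0,0,0], "jaw": 50}}

```text
t: 1.4
tcp_pos: [501.5, -214.7, 298.7]
eef_rot: [0.809, -0.588, -0.003, 0.001]
wrist_force: [0.1, -0.6, -0.6]
width: 49.9
```

Request:
{"api": "jog_arm", "payload": {"increments": [0,0,0,0,0,-9.6,0,0,0,0,0,-9.6,0,0,0,0,0,-9.6,0,0,0,0,0,-9.6,0,0,0,0,0,0]}}

```text
t: 2.02
tcp_pos: [504.0, -206.6, 297.0]
eef_rot: [0.962, -0.273, -0.005, -0.002]
wrist_force: [-0.6, 0.2, -0.5]
width: 50.2
```

```bash
python3 - <<'E'
from h import *
M=T(); st(); print(M.round(4)); t=to_tool([555.3,-142.4,235]); print(t/40, to_tool([482,151,260])/40, np.degrees(np.arctan2(M[1,0],M[0,0])))
E
```

```text
t 2.02 tcp [ 503.97 -206.61  296.96] F [-0.57  0.2  -0.53] w 50.2
[[ 8.507000e-01 -5.256000e-01 -8.100000e-03  5.039666e+02]
 [-5.256000e-01 -8.507000e-01  6.100000e-03 -2.066118e+02]
 [-1.010000e-02 -1.000000e-03 -9.999000e-01  2.969570e+02]
 [ 0.000000e+00  0.000000e+00  0.000000e+00  1.000000e+00]]
[ 0.26376493 -2.03870728  1.5482864 ] [-5.15645921 -7.31629071  0.98331767] -31.707767471398245
```

```bash
cat >> h.py <<'E'
def plan(target,yaw):
    M=T(); c,s=np.cos(np.radians(yaw)),np.sin(np.radians(yaw))
    D=np.array([[c,s,0],[s,-c,0],[0,0,-1]])
    w=np.degrees(R.from_matrix(M[:3,:3].T@D).as_rotvec())
    st(); print('shift u',(to_tool(target)/40).round(3),'turn deg',w.round(2))
E
python3 -c "
from h import *
plan([555.3,-142.4,240],-32.7)"
```

```text
t 2.02 tcp [ 503.97 -206.61  296.96] F [-0.57  0.2  -0.53] w 50.2
shift u [ 0.262 -2.039  1.423] turn deg [-0.05  0.58  0.99]
```

Request:
{"api": "jog_arm", "payload": {"increments": [0.13,-0.7,0.7,0,0.6,-1,0.1,-0.7,0.7,0,0,0,0.05,-0.6,0,0,0,0,0,0,0,0,0,0]}}

```text
t: 2.52
tcp_pos: [555.6, -144.4, 239.2]
eef_rot: [0.962, -0.272, 0.001, 0.0]
wrist_force: [0.2, -0.0, -0.4]
width: 50.1
```

```bash
python3 - <<'E'
from h import *
M=snap('wrist','w1'); plan([555.3,-142.4,240],-32.7)
print(proj('wrist',[555.3,-142.4,130],M),proj('wrist',[555.3,-142.4,60],M))
E
```

```text
t 2.58 tcp [ 554.47 -146.2   238.81] F [ 0.01 -0.53 -0.33] w 49.9
shift u [-0.032 -0.092 -0.03 ] turn deg [ 0.13 -0.03  1.02]
[276.4805232  237.81473925] [277.22366289 208.35726158]
```

View pics/w1.png

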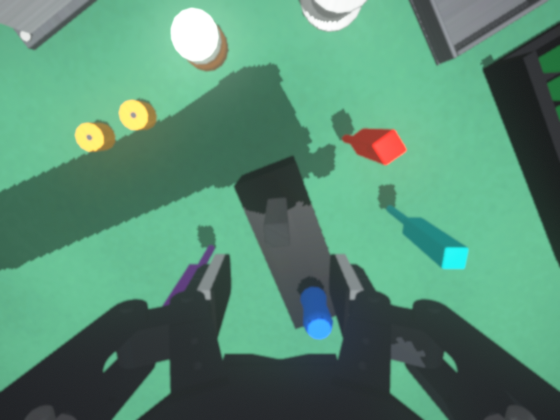

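```bash
python3 - <<'E'
from h import *
st()
im=cv2.imread('pics/w1_raw.png')[180:270,220:340]; im=cv2.convertScaleAbs(im,alpha=1.8)
cv2.imwrite('pics/w1c.png',cv2.resize(im,None,fx=6,fy=6,interpolation=cv2.INTER_CUBIC))
E
```

```text
t 2.58 tcp [ 554.47 -146.2   238.81] F [ 0.01 -0.53 -0.33] w 49.9
```

View pics/w1c.png

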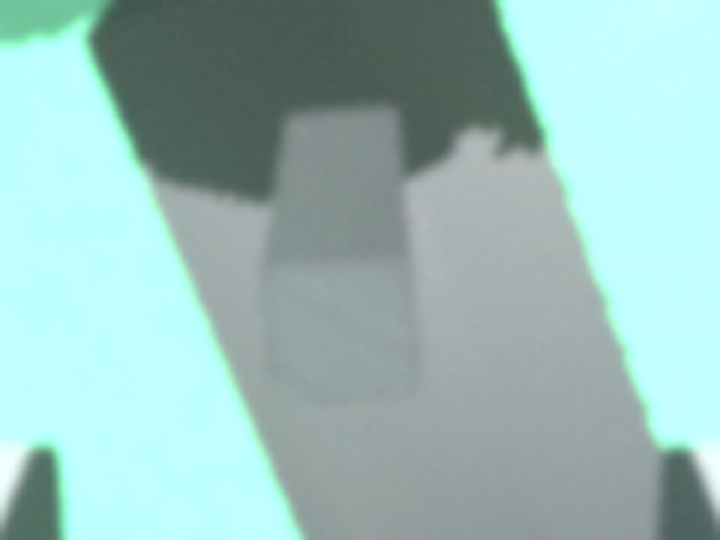

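Request:
{"api": "jog_arm", "payload": {"increments": [0,0,0,0,0,0,0,0,0,0,0,0]}}

```text
t: 2.82
tcp_pos: [553.2, -149.2, 239.1]
eef_rot: [0.961, -0.276, -0.0, 0.002]
wrist_force: [-0.3, 0.2, 0.7]
width: 49.9
```

```bash
python3 - <<'E'
from h import *
st()
E
```

```text
t 2.83 tcp [ 553.23 -149.23  239.12] F [-0.29  0.25  0.72] w 49.9
```

```bash
python3 - <<'E'
from h import *
M=np.load('pics/w1.npy'); print(hit('wrist',(276.8,235.0),130,M), hit('wrist',(220+343/6,180+107/6),60,M))
plan([555.3,-142.4,240],-30)
E
```

```text
[ 556.46954    -140.90282275  130.        ] [ 560.09791107 -134.5582516    60.        ]
t 2.83 tcp [ 553.23 -149.23  239.12] F [-0.29  0.25  0.72] w 49.9
shift u [-0.047 -0.172 -0.023] turn deg [ 0.24 -0.06 -1.99]
```

Request:
{"api": "jog_arm", "payload": {"increments": [0,0,0,0,0,0,0,0,0,0,0,0]}}

```text
t: 3.08
tcp_pos: [552.7, -151.1, 239.7]
eef_rot: [0.961, -0.277, 0.0, 0.003]
wrist_force: [1.2, 0.4, 0.2]
width: 50.2
```

```bash
python3 - <<'E'
from h import *
plan([555.3,-142.4,240],-30)
E
```

```text
t 3.08 tcp [ 552.69 -151.09  239.67] F [1.17 0.45 0.16] w 50.2
shift u [-0.061 -0.219 -0.009] turn deg [ 0.28 -0.12 -2.18]
```

Request:
{"api": "jog_arm", "payload": {"increments": [-0.06,-0.23,0.2,0.2,0,-2.2,0,-0.02,0.5,0,0,0]}}

```text
t: 3.32
tcp_pos: [557.7, -141.0, 212.7]
eef_rot: [0.966, -0.257, 0.003, 0.001]
wrist_force: [-0.1, -0.3, -0.4]
width: 50.0
```

```bash
python3 - <<'E'
from h import *
plan([555.7,-142,150],-30)
E
```

```text
t 3.33 tcp [ 557.67 -140.98  212.7 ] F [-0.14 -0.31 -0.38] w 50.0
shift u [-0.041  0.047  1.567] turn deg [-0.03 -0.38  0.18]
```

Request:
{"api": "jog_arm", "payload": {"increments": [-0.04,0.02,0.5,0,-0.4,0.2,0,-0.02,0.5,0,0,0]}}

```text
t: 3.58
tcp_pos: [556.3, -138.8, 170.3]
eef_rot: [0.966, -0.258, -0.001, -0.001]
wrist_force: [-0.1, -0.3, -0.4]
width: 49.8
```

```bash
python3 - <<'E'
from h import *
plan([555.7,-142,150],-30)
snap('wrist','w2',(200,130,160,120),5)
E
```

```text
t 3.58 tcp [ 556.31 -138.85  170.32] F [-0.08 -0.3  -0.41] w 49.8
shift u [0.027 0.077 0.508] turn deg [-0.07  0.08  0.13]
```

View pics/w2.png

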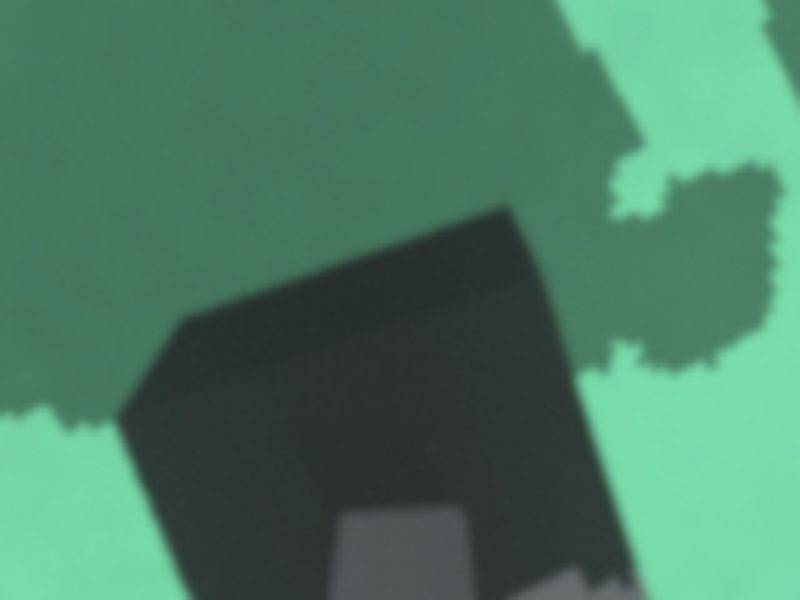

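Request:
{"api": "jog_arm", "payload": {"increments": [0.02,0.05,0.45,0,0,0,0,-0.02,0.05,0,0,0]}}

```text
t: 3.88
tcp_pos: [553.4, -139.2, 144.7]
eef_rot: [0.966, -0.257, -0.005, -0.001]
wrist_force: [-0.1, 0.4, 0.4]
width: 49.8
```

```bash
python3 - <<'E'
from h import *
plan([555.7,-142,150],-30)
snap('wrist','w3')
E
```

```text
t 3.88 tcp [ 553.45 -139.22  144.71] F [-0.06  0.41  0.45] w 49.8
shift u [ 0.082  0.032 -0.133] turn deg [0.02 0.55 0.2 ]
```

View pics/w3.png

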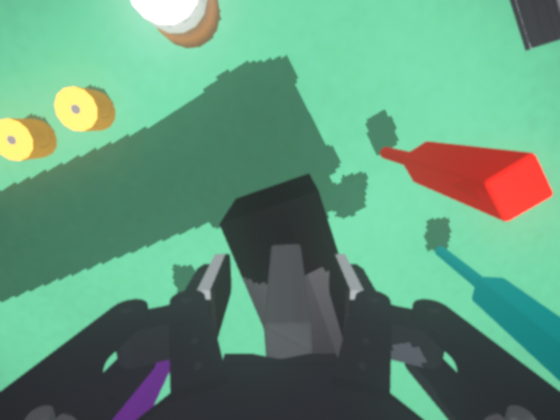

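Request:
{"api": "jog_arm", "payload": {"increments": [0.08,0.05,-0.1,0,0.55,0.2,0,0,0,0,0,0]}}

```text
t: 4.18
tcp_pos: [557.6, -142.7, 151.1]
eef_rot: [0.966, -0.259, 0.003, -0.0]
wrist_force: [0.0, 0.0, -0.3]
width: 49.7
```

```bash
python3 - <<'E'
from h import *
plan([555.7,-142,150],-30)
E
```

```text
t 4.17 tcp [ 557.62 -142.68  151.13] F [ 0.02  0.   -0.26] w 49.7
shift u [-0.05   0.009  0.028] turn deg [-0.09 -0.31  0.01]
```

Request:
{"api": "jog_arm", "payload": {"increments": [-0.02,0,0,0,-0.2,0,0,0,0,0,0,0,0,0,0,0,0,0,0,0,0,0,0,0], "jaw": 8, "newtons": 40}}

```text
t: 4.68
tcp_pos: [557.4, -142.3, 152.4]
eef_rot: [0.966, -0.259, 0.002, -0.0]
wrist_force: [0.9, -0.1, 0.0]
width: 15.3
```

```bash
python3 - <<'E'
from h import *
plan([555.7,-142,150],-30)
E
```

```text
t 4.67 tcp [ 557.36 -142.3   152.41] F [ 0.94 -0.06  0.  ] w 15.3
shift u [-0.04   0.014  0.06 ] turn deg [-0.11 -0.21  0.01]
```

Request:
{"api": "jog_arm", "payload": {"increments": [0,0,0,0,0,0,0,0,-0.15,0,0,0,0,0,-0.4,0,0,0], "jaw": 8, "newtons": 110}}

```text
t: 5.05
tcp_pos: [555.9, -142.1, 173.7]
eef_rot: [0.966, -0.259, -0.0, -0.0]
wrist_force: [1.1, -0.4, -1.1]
width: 14.7
```

```bash
python3 - <<'E'
from h import *
plan([557.4,-142.3,290],-30)
E
```

```text
t 5.05 tcp [ 555.88 -142.08  173.73] F [ 1.11 -0.36 -1.1 ] w 14.7
shift u [ 0.034 -0.017 -2.907] turn deg [-0.05  0.03  0.01]
```

Request:
{"api": "jog_arm", "payload": {"increments": [0,0,-0.7,0,0,0,0,0,-0.7,0,0,0,0,0,-0.7,0,0,0,0,0,-0.6,0,0,0,0,0,0,0,0,0]}}

```text
t: 5.68
tcp_pos: [557.1, -142.0, 291.5]
eef_rot: [0.966, -0.258, 0.004, -0.0]
wrist_force: [0.1, -0.1, -1.1]
width: 14.3
```

```bash
python3 - <<'E'
from h import *
plan([482,151,285],-30)
M=snap('wrist','w4')
snap('top','t4',(335,130,100,110),6)
E
```

```text
t 5.67 tcp [ 557.06 -141.97  291.53] F [ 0.12 -0.06 -1.07] w 14.3
shift u [-5.284 -5.408  0.143] turn deg [-0.16 -0.39  0.04]
```

View pics/w4.png

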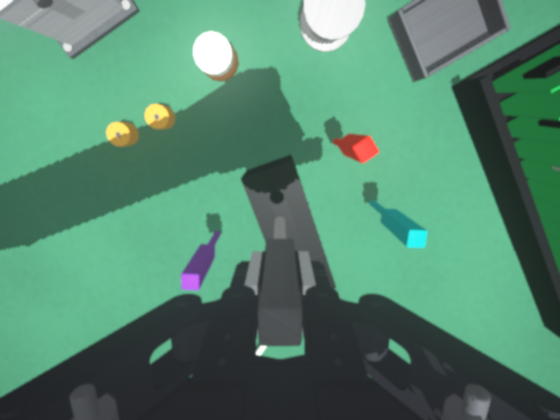

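View pics/t4.png

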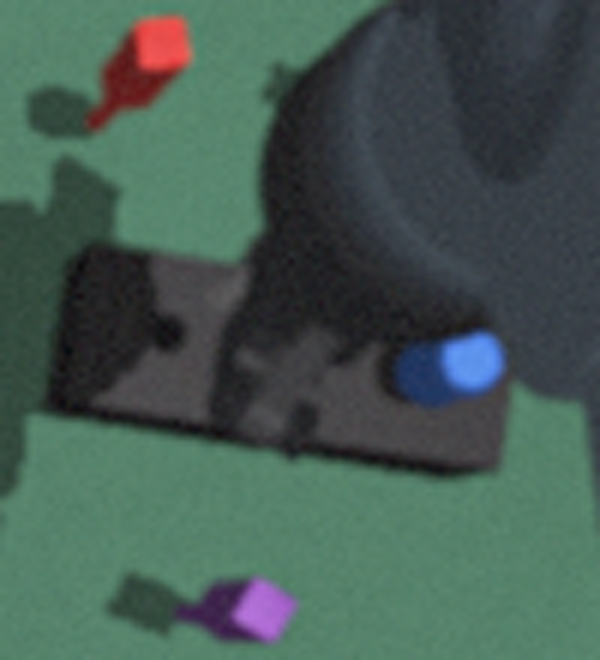

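```bash
python3 - <<'E'
from h import *
M=np.load('pics/w4.npy'); print(hit('wrist',(277,197),60,M), hit('top',(335+168.5/6-.5,130+331.5/6-.5),60))
tip=M@np.array([0,0,147.4,1]); print(tip, proj('wrist',tip[:3],M))
im=cv2.imread('pics/w4_raw.png')[170:250,230:330]; im=cv2.convertScaleAbs(im,alpha=1.8)
cv2.imwrite('pics/w4c.png',cv2.resize(im,None,fx=7,fy=7,interpolation=cv2.INTER_CUBIC))
E
```

```text
[ 556.40748443 -141.72440602   60.        ] [ 555.57734237 -143.00290036   60.        ]
[ 558.14277634 -142.11434982  144.13406459    1.        ] [279.0375136  221.56008803]
```

View pics/w4c.png

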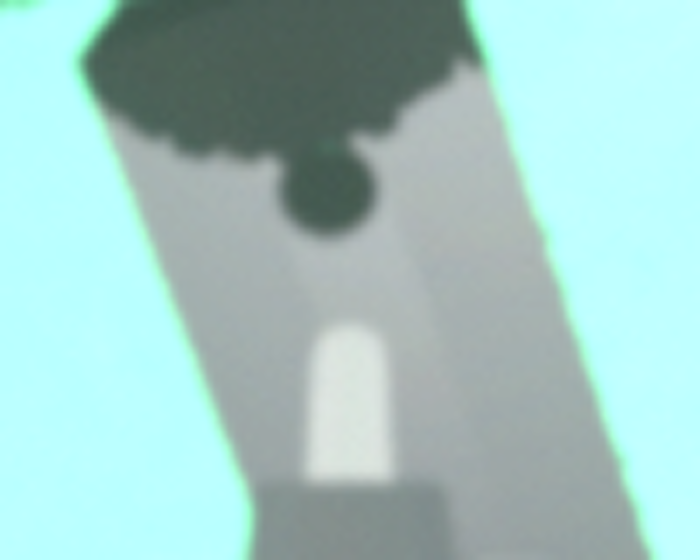

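Request:
{"api": "jog_arm", "payload": {"increments": [-0.7,-0.72,0,0,0,0,-0.7,-0.72,0,0,0,0,-0.7,-0.72,0,0,0,0,-0.7,-0.72,0,0,0,0,-0.7,-0.72,0,0,0,0,-0.7,-0.72,0,0,0,0,-0.6,-0.6,0,0,0,0,-0.2,-0.2,0,0,0,0]}}

```text
t: 6.78
tcp_pos: [475.3, 140.0, 275.8]
eef_rot: [0.965, -0.261, -0.01, 0.003]
wrist_force: [0.1, -0.3, -1.4]
width: 14.6
```

```bash
python3 - <<'E'
from h import *
plan([482,151,275],-30)
E
```

```text
t 6.78 tcp [475.26 140.   275.84] F [ 0.05 -0.35 -1.37] w 14.6
shift u [ 0.008 -0.323  0.017] turn deg [ 0.65  1.07 -0.23]
```

Request:
{"api": "jog_arm", "payload": {"increments": [0,-0.3,0,0.6,1,-0.2,0,0,0,0,0,0,0,0,0,0,0,0]}}

```text
t: 7.15
tcp_pos: [482.1, 147.8, 273.9]
eef_rot: [0.966, -0.26, -0.001, 0.002]
wrist_force: [-0.7, -0.0, -0.9]
width: 14.7
```

```bash
python3 - <<'E'
from h import *
plan([482,151,270],-30)
E
```

```text
t 7.15 tcp [482.06 147.81 273.95] F [-0.72 -0.03 -0.93] w 14.7
shift u [-0.041 -0.069  0.098] turn deg [ 0.2   0.07 -0.18]
```

Request:
{"api": "jog_arm", "payload": {"increments": [-0.04,-0.07,0.05,0.2,0,-0.2,0,0,0,0,0,0]}}

```text
t: 7.4
tcp_pos: [482.8, 149.2, 271.7]
eef_rot: [0.966, -0.26, -0.0, 0.0]
wrist_force: [0.6, -0.3, -0.9]
width: 14.7
```

```bash
python3 - <<'E'
from h import *
plan([482,151,270],-30)
snap('wrist','w5',(220,160,130,100),6); plan([482,151,270],-30)
snap('side','s5',(190,130,100,100),6)
snap('top','t5',(165,160,120,100),6)
st()
E
```

```text
t 7.4 tcp [482.78 149.19 271.67] F [ 0.56 -0.29 -0.92] w 14.7
shift u [-0.04  -0.029  0.042] turn deg [ 0.02  0.05 -0.18]
t 7.45 tcp [482.89 148.97 271.74] F [ 1.15  0.28 -0.97] w 14.5
shift u [-0.045 -0.033  0.044] turn deg [ 0.03  0.04 -0.19]
t 7.55 tcp [482.85 149.34 271.93] F [-0.    0.42 -1.33] w 14.5
```

View pics/w5.png

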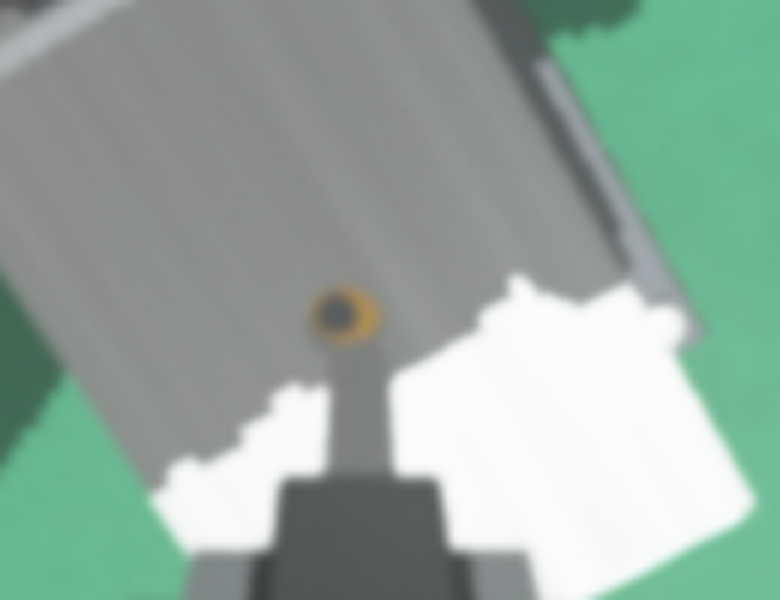

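View pics/s5.png

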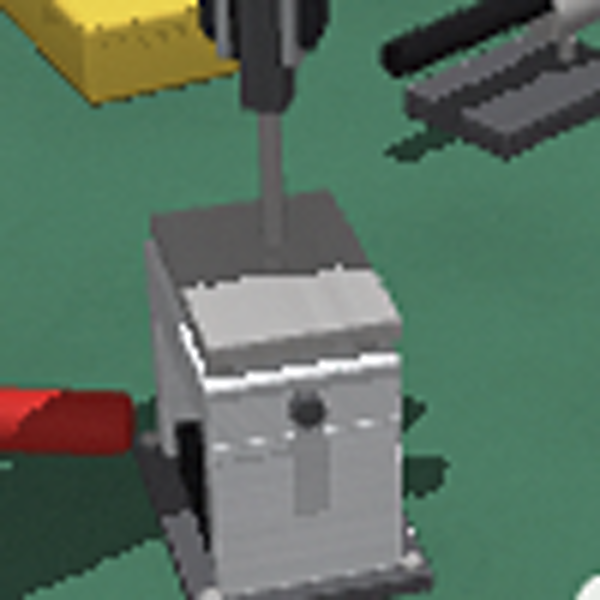

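View pics/t5.png

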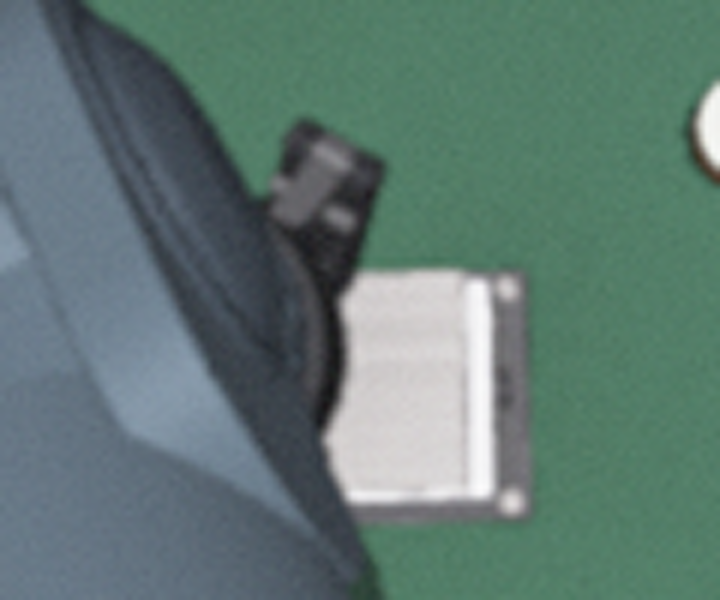

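```bash
python3 - <<'E'
from h import *
for n,(x,y,w,h) in (('w5',(255,190,50,60)),('s5',(210,140,60,50))):
    im=cv2.imread(f'pics/{n}_raw.png')[y:y+h,x:x+w].astype(float)
    im=np.clip((im-70)*3 if n=='w5' else (im-50)*3,0,255).astype(np.uint8)
    cv2.imwrite(f'pics/{n}c.png',cv2.resize(im,None,fx=10,fy=10,interpolation=cv2.INTER_CUBIC))
E
```

```text
(no output)
```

View pics/w5c.png

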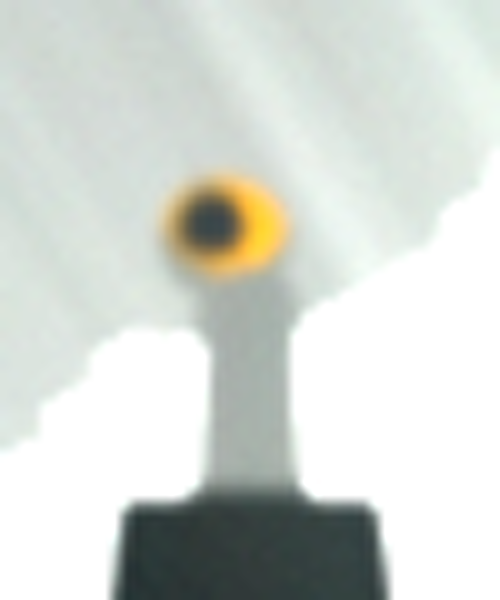

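View pics/s5c.png

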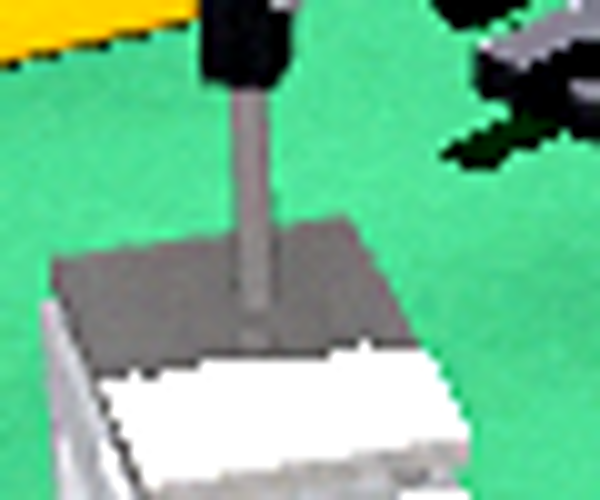

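```bash
python3 - <<'E'
from h import *
M=np.load('pics/w5.npy')
f=lambda p,x,y,s:((p[0]+.5)/s-.5+x,(p[1]+.5)/s-.5+y)
def ray(n,uv,M=None):
    K,W=cam(n,M); d=W[:3,:3]@np.linalg.solve(K,[*uv,1.]); return W[:3,3],d/np.linalg.norm(d)
def tri(a,b):
    A=np.zeros((3,3));v=np.zeros(3)
    for o,d in(a,b): P=np.eye(3)-np.outer(d,d);A+=P;v+=P@o
    x=np.linalg.solve(A,v); return x,[np.linalg.norm((np.eye(3)-np.outer(d,d))@(x-o)) for o,d in (a,b)]
wt=f((250,313),255,190,10); wh=f((227,229),255,190,10)
sh_=f((255,305),210,140,10)
print('tip',tri(ray('wrist',wt,M),ray('side',sh_)), 'pred',M@[0,0,147.4,1], proj('wrist',(M@[0,0,147.4,1])[:3],M),wt)
print('hole wrist',hit('wrist',wh,112,M),'side',hit('side',f((255,338),210,140,10),112))
for z in (122,124,126,128): print(z,hit('wrist',wt,z,M)[:2]-hit('wrist',wh,112,M)[:2])
E
```

```text
tip (array([483.24155511, 148.93731486, 122.45836774]), [np.float64(0.28888716237500156), np.float64(0.2888871623749491)]) pred [482.63237552 149.21420492 124.27325275   1.        ] [279.02954701 221.56421464] (279.55, 220.85)
hole wrist [483.19055051 153.03175692 112.        ] side [483.99066608 152.57051713 112.        ]
122 [-0.30528627 -4.15277905]
124 [ 0.01877973 -3.60276512]
126 [ 0.34284572 -3.05275119]
128 [ 0.66691171 -2.50273726]
```

Request:
{"api": "jog_arm", "payload": {"increments": [-0.04,-0.09,0.08,0,0,0,-0.01,-0.02,0.05,0,0,0,0,0,0,0,0,0]}}

```text
t: 7.92
tcp_pos: [483.3, 154.6, 266.5]
eef_rot: [0.966, -0.26, -0.0, -0.0]
wrist_force: [0.5, 0.6, -0.8]
width: 14.5
```

```bash
python3 - <<'E'
from h import *
plan([483.0,153.1,264],-30)
E
```

```text
t 7.92 tcp [483.3  154.64 266.46] F [ 0.54  0.63 -0.8 ] w 14.5
shift u [0.013 0.037 0.061] turn deg [ 0.    0.03 -0.15]
```

Request:
{"api": "jog_arm", "payload": {"increments": [0.01,0.03,0.06,0,0,0,0,0,0,0,0,0,0,0,0,0,0,0]}}

```text
t: 8.3
tcp_pos: [483.0, 153.3, 263.8]
eef_rot: [0.966, -0.26, -0.0, 0.0]
wrist_force: [0.5, 0.3, -0.3]
width: 14.2
```

```bash
cat > look.py <<'E'
from h import *
import sys
n=sys.argv[1]
plan([483.0,153.1,264],-30)
M=snap('wrist','w'+n); snap('side','s'+n)
out=[]
for k,(x,y,w,h),lo in (('w',(255,190,50,50),70),('s',(210,140,50,50),50)):
    im=cv2.imread(f'pics/{k}{n}_raw.png')[y:y+h,x:x+w].astype(float)
    im=np.clip((im-lo)*3,0,255).astype(np.uint8)
    out.append(cv2.resize(im,None,fx=8,fy=8,interpolation=cv2.INTER_CUBIC))
cv2.imwrite(f'pics/ws{n}.png',np.hstack(out)); st()
E
python3 look.py 6
```

```text
t 8.3 tcp [482.99 153.29 263.82] F [ 0.45  0.33 -0.31] w 14.2
shift u [ 0.002  0.004 -0.004] turn deg [ 0.01  0.03 -0.15]
t 8.4 tcp [482.98 153.29 263.84] F [ 0.76 -0.13 -1.16] w 14.7
```

View pics/ws6.png

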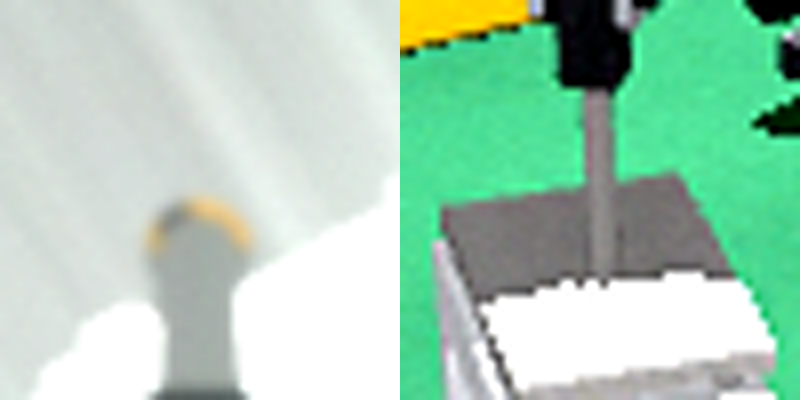

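```bash
python3 - <<'E'
from h import *
M=np.load('pics/w6.npy')
f=lambda p,x,y,s:((p[0]+.5)/s-.5+x,(p[1]+.5)/s-.5+y)
wt=f((198,254),255,190,8); wh=f((199,246),255,190,8)
print(wt,proj('wrist',(M@[0,0,147.4,1])[:3],M)); h=hit('wrist',wh,112,M); print(h)
for z in (115,116.4,118): print(z,hit('wrist',wt,z,M)[:2]-h[:2])
E
```

```text
(279.3125, 221.3125) [279.03010882 221.56411063]
[482.96846203 152.79467965 112.        ]
115 [0.00193908 0.1819662 ]
116.4 [0.2300823  0.56859956]
118 [0.4908174  1.01046625]
```

Request:
{"api": "jog_arm", "payload": {"increments": [0,0.01,0.04,0,0,0,0,0,0.04,0,0,0,0,0,0.04,0,0,0,0,0,0.03,0,0,0]}}

```text
t: 8.9
tcp_pos: [482.8, 152.9, 257.6]
eef_rot: [0.966, -0.26, -0.0, -0.0]
wrist_force: [-0.1, -0.1, -1.4]
width: 14.7
```

```bash
python3 - <<'E'
from h import *
plan([482.9,152.8,257],-30)
E
```

```text
t 8.9 tcp [482.85 152.88 257.57] F [-0.07 -0.08 -1.36] w 14.7
shift u [0.002 0.001 0.014] turn deg [ 0.    0.01 -0.15]
```

No contact yet; continuing gently.

Request:
{"api": "jog_arm", "payload": {"increments": [0,0,0.04,0,0,0,0,0,0.04,0,0,0]}}

```text
t: 9.15
tcp_pos: [482.9, 152.9, 254.1]
eef_rot: [0.966, -0.26, -0.0, -0.0]
wrist_force: [0.6, 0.6, -0.8]
width: 14.7
```

Request:
{"api": "jog_arm", "payload": {"increments": [0,0,0.04,0,0,0,0,0,0.04,0,0,0]}}

```text
t: 9.4
tcp_pos: [482.9, 152.9, 250.7]
eef_rot: [0.966, -0.26, -0.0, -0.0]
wrist_force: [0.3, 0.2, -0.5]
width: 14.8
```

Request:
{"api": "jog_arm", "payload": {"increments": [0,0,0.03,0,0,0,0,0,0.03,0,0,0]}}

```text
t: 9.65
tcp_pos: [482.9, 152.9, 248.1]
eef_rot: [0.966, -0.26, -0.0, -0.0]
wrist_force: [0.6, 1.4, -1.4]
width: 14.6
```

Request:
{"api": "jog_arm", "payload": {"increments": [0,0,0.03,0,0,0,0,0,0.03,0,0,0]}}

```text
t: 9.9
tcp_pos: [482.9, 152.9, 245.5]
eef_rot: [0.966, -0.26, -0.0, -0.0]
wrist_force: [-0.2, 0.2, -1.2]
width: 14.5
```

Request:
{"api": "jog_arm", "payload": {"increments": [0,0,0.025,0,0,0,0,0,0.025,0,0,0]}}

```text
t: 10.15
tcp_pos: [483.2, 153.1, 245.2]
eef_rot: [0.966, -0.26, -0.0, 0.0]
wrist_force: [-3.2, -0.6, 6.2]
width: 14.6
```

Request:
{"api": "jog_arm", "payload": {"increments": [0,0,0.025,0,0,0,0,0,0.025,0,0,0]}}

```text
t: 10.4
tcp_pos: [483.2, 153.3, 245.3]
eef_rot: [0.966, -0.26, -0.0, 0.001]
wrist_force: [-2.9, -1.2, 5.7]
width: 14.8
```

Request:
{"api": "jog_arm", "payload": {"increments": [0,0,0.04,0,0,0,0,0,0.04,0,0,0]}}

```text
t: 10.65
tcp_pos: [483.4, 153.6, 245.0]
eef_rot: [0.966, -0.26, 0.0, 0.002]
wrist_force: [-2.9, -0.6, 9.0]
width: 14.8
```

Request:
{"api": "jog_arm", "payload": {"increments": [0,0,0.05,0,0,0,0,0,0.05,0,0,0]}}

```text
t: 10.9
tcp_pos: [483.6, 153.8, 244.6]
eef_rot: [0.965, -0.26, 0.0, 0.003]
wrist_force: [-4.3, -1.4, 9.2]
width: 14.4
```

```bash
python3 - <<'E'
from h import *
plan([482.9,152.9,243],-30); print(ctrl.get_state()['ft_torque'])
E
```

```text
t 10.9 tcp [483.58 153.85 244.63] F [-4.27 -1.41  9.15] w 14.4
shift u [-0.003  0.029  0.041] turn deg [ 0.33 -0.11 -0.19]
[-0.41161031  1.04443453  0.01772505]
```

Request:
{"api": "jog_arm", "payload": {"increments": [0,0.02,0.06,0.3,0,0,0,0.02,0.06,0.1,0,0]}}

```text
t: 11.15
tcp_pos: [483.1, 153.2, 244.1]
eef_rot: [0.965, -0.26, 0.001, 0.001]
wrist_force: [-4.2, -0.8, 11.4]
width: 15.0
```

```bash
python3 - <<'E'
from h import *
plan([482.9,152.9,243],-30); print(ctrl.get_state()['ft_torque'])
E
```

```text
t 11.15 tcp [483.11 153.15 244.07] F [-4.18 -0.84 11.35] w 15.0
shift u [-0.001  0.008  0.027] turn deg [ 0.02 -0.16 -0.19]
[-0.23422153  1.16759702  0.02762587]
```

Request:
{"api": "jog_arm", "payload": {"increments": [-0.02,0.02,0.06,0,-0.1,0,-0.01,0.01,0.06,0,0,0]}}

```text
t: 11.4
tcp_pos: [482.9, 153.3, 244.0]
eef_rot: [0.965, -0.261, 0.002, 0.001]
wrist_force: [-4.1, -1.1, 11.3]
width: 14.8
```

Request:
{"api": "jog_arm", "payload": {"increments": [-0.01,0.01,0.07,0,0,0,-0.01,0.01,0.07,0,0,0]}}

```text
t: 11.65
tcp_pos: [482.7, 153.6, 243.3]
eef_rot: [0.965, -0.261, 0.003, 0.001]
wrist_force: [-3.9, -1.3, 11.9]
width: 14.7
```

```bash
python3 - <<'E'
from h import *
plan([482.9,152.9,243],-30); print(ctrl.get_state()['ft_torque'])
E
```

```text
t 11.65 tcp [482.73 153.58 243.3 ] F [-3.92 -1.3  11.94] w 14.7
shift u [0.012 0.012 0.008] turn deg [ 0.05 -0.39 -0.23]
[-0.43872843  1.19706651  0.02647531]
```

```bash
python3 look.py 7
```

```text
t 11.65 tcp [482.73 153.58 243.3 ] F [-3.92 -1.3  11.94] w 14.7
shift u [ 0.015  0.007 -0.517] turn deg [ 0.05 -0.39 -0.23]
t 11.75 tcp [482.72 153.61 243.24] F [-3.76 -1.78 12.12] w 14.5
```

View pics/ws7.png

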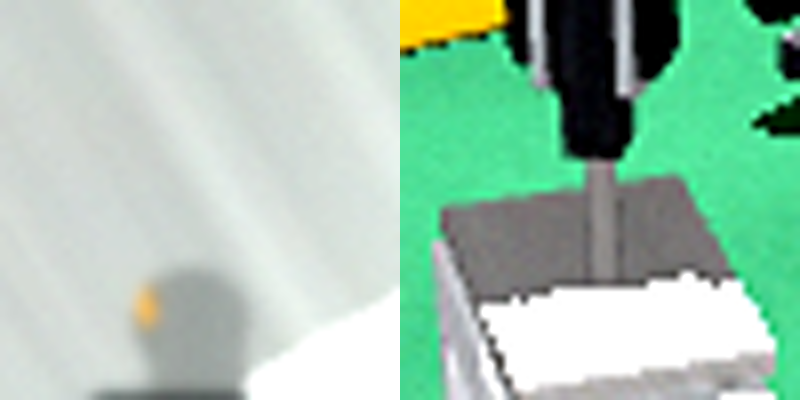

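View pics/w7.png

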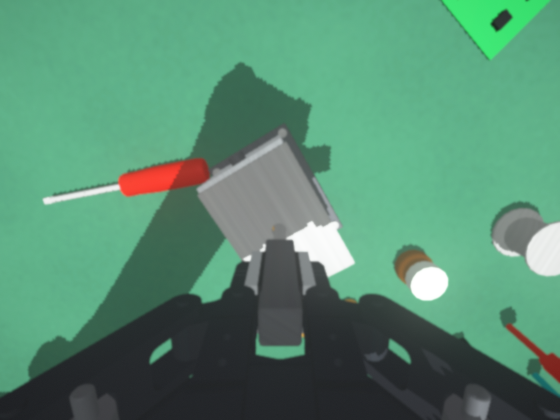

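Request:
{"api": "jog_arm", "payload": {"increments": [0,0.02,0.04,0,-0.4,0.2,0,0.01,0.06,0,-0.2,0]}}

```text
t: 12.0
tcp_pos: [483.4, 153.0, 243.2]
eef_rot: [0.965, -0.262, -0.0, 0.0]
wrist_force: [-4.7, -2.1, 10.6]
width: 14.7
```

```bash
python3 - <<'E'
from h import *
plan([482.9,152.9,243],-30); print(ctrl.get_state()['ft_torque'])
E
```

```text
t 12.0 tcp [483.43 153.04 243.18] F [-4.66 -2.07 10.57] w 14.7
shift u [-0.01   0.01   0.004] turn deg [ 0.01  0.02 -0.43]
[-0.35914219  0.99399359 -0.01115462]
```

Request:
{"api": "jog_arm", "payload": {"increments": [-0.03,0.03,0.04,0,-0.1,0.2,-0.02,0.02,0.06,0,-0.1,0,0,0,0.07,0,-0.1,0]}}

```text
t: 12.38
tcp_pos: [483.4, 152.9, 242.6]
eef_rot: [0.964, -0.264, 0.0, -0.001]
wrist_force: [-4.0, -1.4, 13.2]
width: 14.5
```

```bash
python3 - <<'E'
from h import *
plan([482.9,152.9,243],-30); print(ctrl.get_state()['ft_torque'])
E
```

```text
t 12.38 tcp [483.38 152.92 242.61] F [-4.01 -1.39 13.15] w 14.5
shift u [-0.01   0.007 -0.01 ] turn deg [-0.09 -0.01 -0.67]
[-0.51559282  1.41439284 -0.00807439]
```

Request:
{"api": "jog_arm", "payload": {"increments": [-0.02,0.01,0.08,0,0,0.4,-0.01,0.01,0.08,0,0,0,0,0,0.08,0,0,0,0,0,0.08,0,0,0]}}

```text
t: 12.88
tcp_pos: [483.3, 153.6, 239.8]
eef_rot: [0.963, -0.268, 0.001, 0.002]
wrist_force: [-5.3, -1.7, 14.1]
width: 14.5
```

```bash
python3 - <<'E'
from h import *
plan([482.9,152.9,243],-30); print(ctrl.get_state()['ft_torque'])
E
```

```text
t 12.88 tcp [483.28 153.59 239.76] F [-5.25 -1.72 14.08] w 14.5
shift u [ 0.001  0.02  -0.081] turn deg [ 0.16 -0.21 -1.13]
[-0.54570361  1.47447585  0.01705448]
```

Request:
{"api": "jog_arm", "payload": {"increments": [-0.01,0.03,0.08,0.1,-0.3,-0.5,-0.01,0.02,0.08,0,-0.1,-0.3,0,0.01,0.08,0,-0.1,0,0,0,0.08,0,0,0]}}

```text
t: 13.38
tcp_pos: [483.7, 153.3, 237.7]
eef_rot: [0.965, -0.262, -0.0, 0.001]
wrist_force: [-6.5, -2.1, 13.9]
width: 14.4
```

```bash
python3 - <<'E'
from h import *
plan([482.9,152.9,243],-30); print(ctrl.get_state()['ft_torque'])
E
```

```text
t 13.38 tcp [483.67 153.34 237.71] F [-6.45 -2.05 13.92] w 14.4
shift u [-0.011  0.019 -0.132] turn deg [ 0.13 -0.02 -0.34]
[-0.56751741  1.59705905 -0.02504652]
```

Request:
{"api": "jog_arm", "payload": {"increments": [-0.04,0.03,0.08,0.1,0,-0.2,-0.03,0.02,0.08,0,0,0,-0.01,0.01,0.08,0,0,0,0,0,0.08,0,0,0]}}

```text
t: 13.88
tcp_pos: [482.8, 153.8, 235.7]
eef_rot: [0.965, -0.26, 0.004, 0.002]
wrist_force: [-6.3, -2.9, 14.5]
width: 14.7
```

```bash
python3 - <<'E'
from h import *
plan([482.9,152.9,243],-30); print(ctrl.get_state()['ft_torque'])
E
```

```text
t 13.88 tcp [482.75 153.78 235.71] F [-6.34 -2.87 14.53] w 14.7
shift u [ 0.016  0.018 -0.182] turn deg [ 0.09 -0.45 -0.19]
[-0.50557041  1.63441248 -0.0312929 ]
```

Request:
{"api": "jog_arm", "payload": {"increments": [0,0.02,-0.06,0.1,-0.4,-0.1,0,0,-0.02,0,0,0]}}

```text
t: 14.12
tcp_pos: [482.4, 153.1, 239.2]
eef_rot: [0.966, -0.26, 0.001, -0.0]
wrist_force: [0.0, 0.6, -1.1]
width: 14.4
```

```bash
python3 look.py 8;  python3 - <<'E'
from h import *
print(ctrl.get_state()['ft_torque'])
E
```

```text
t 14.12 tcp [482.41 153.06 239.25] F [ 0.01  0.57 -1.05] w 14.4
shift u [ 0.013 -0.009 -0.619] turn deg [-0.04 -0.08 -0.08]
t 14.22 tcp [482.22 153.17 238.98] F [ 0.84 -0.03 -0.42] w 14.7
[ 0.0328045   0.02100625 -0.03335707]
```

View pics/ws8.png

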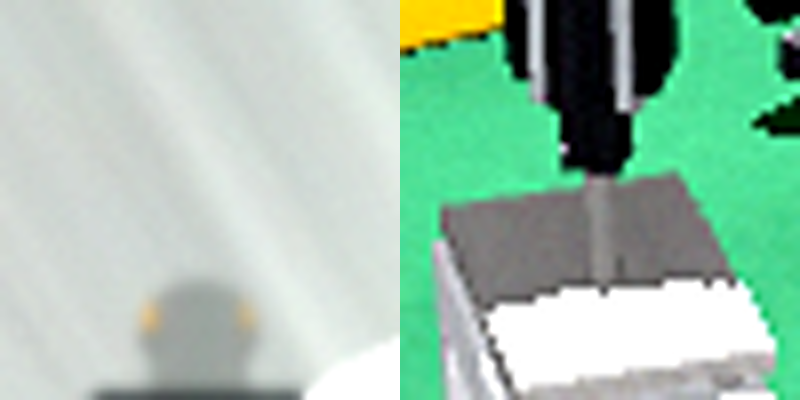

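Request:
{"api": "jog_arm", "payload": {"increments": [0,0,0.03,0,0,0,0,0,0.03,0,0,0,0,0.01,0.03,0,0,0,-0.01,0.01,0.06,0,0,0,-0.01,0.01,0.08,0,-0.05,0]}}

```text
t: 14.85
tcp_pos: [482.2, 153.5, 233.2]
eef_rot: [0.966, -0.259, 0.001, -0.0]
wrist_force: [-2.3, -0.9, 8.7]
width: 14.6
```

```bash
python3 - <<'E'
from h import *
plan([482.4,153.0,243],-30); print(ctrl.get_state()['ft_torque'])
E
```

```text
t 14.85 tcp [482.25 153.55 233.25] F [-2.33 -0.91  8.72] w 14.6
shift u [ 0.011  0.01  -0.244] turn deg [-0.04 -0.1  -0.07]
[-0.39744103  0.76743342 -0.00354888]
```

Request:
{"api": "jog_arm", "payload": {"increments": [0,0.02,0.08,0,-0.1,0,-0.01,0.01,0.08,0,-0.05,0,-0.01,0.01,0.08,0,-0.05,0]}}

```text
t: 15.22
tcp_pos: [482.0, 153.2, 226.9]
eef_rot: [0.966, -0.259, 0.001, -0.001]
wrist_force: [-0.4, -0.1, -1.8]
width: 15.1
```

```bash
python3 - <<'E'
from h import *
plan([482.4,153.0,243],-30); print(ctrl.get_state()['ft_torque'])
E
```

```text
t 15.22 tcp [481.97 153.22 226.87] F [-0.39 -0.13 -1.84] w 15.1
shift u [ 0.012 -0.001 -0.403] turn deg [-0.08 -0.04 -0.07]
[-0.01050106  0.00077608  0.0042994 ]
```

Request:
{"api": "jog_arm", "payload": {"increments": [0.01,0,0.03,0,0,0,0,0,0.03,0,0,0]}}

```text
t: 15.48
tcp_pos: [481.8, 152.9, 223.3]
eef_rot: [0.966, -0.259, -0.0, -0.0]
wrist_force: [-0.1, 0.5, -0.8]
width: 15.2
```

```bash
python3 - <<'E'
from h import *
plan([482.4,153.0,243],-30)
snap('side','s9',(200,150,80,90),6)
E
```

```text
t 15.47 tcp [481.84 152.88 223.31] F [-0.06  0.5  -0.76] w 15.2
shift u [ 0.01  -0.01  -0.492] turn deg [-0.05  0.03 -0.07]
```

View pics/s9.png

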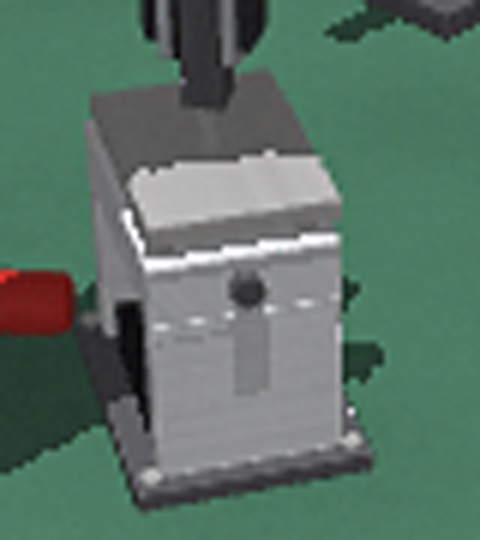

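Request:
{"api": "jog_arm", "payload": {"increments": [0.01,0,-0.15,0,0,0,0,0,-0.3,0,0,0,0,0,-0.3,0,0,0]}}

```text
t: 15.9
tcp_pos: [481.6, 152.4, 253.9]
eef_rot: [0.966, -0.259, -0.001, -0.0]
wrist_force: [-0.2, -0.3, -1.1]
width: 14.8
```

Request:
{"api": "jog_arm", "payload": {"increments": [0,0,-0.3,0,0,0,0,0,-0.3,0,0,0,0,0,-0.3,0,0,0,0,0,0,0,0,0]}}

```text
t: 16.4
tcp_pos: [482.7, 153.1, 295.3]
eef_rot: [0.966, -0.259, 0.001, -0.001]
wrist_force: [-0.6, 0.8, -0.7]
width: 14.8
```

```bash
python3 - <<'E'
from h import *
plan([557.0,-142.0,290],-30)
E
python3 look.py 10
```

```text
t 16.4 tcp [482.73 153.12 295.35] F [-0.62  0.81 -0.7 ] w 14.8
shift u [5.301 5.457 0.127] turn deg [-0.16 -0.09 -0.05]
t 16.4 tcp [482.73 153.12 295.35] F [-0.62  0.81 -0.7 ] w 14.8
shift u [ 0.005 -0.001  0.784] turn deg [-0.16 -0.09 -0.05]
t 16.5 tcp [481.96 152.68 293.93] F [ 0.28  0.53 -0.95] w 14.7
```

View pics/ws10.png

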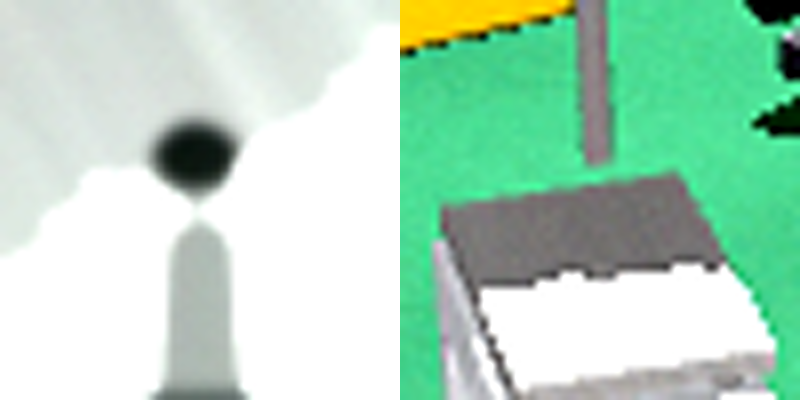

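View pics/w10.png

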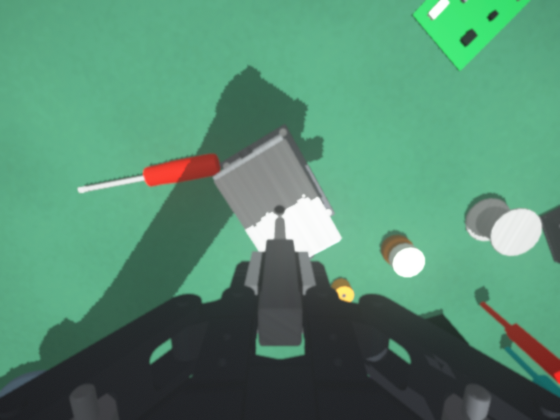

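Request:
{"api": "jog_arm", "payload": {"increments": [0.7,0.72,0,0,0,0,0.7,0.72,0,0,0,0,0.7,0.72,0,0,0,0,0.7,0.72,0,0,0,0,0.7,0.72,0,0,0,0,0.7,0.72,0,0,0,0,0.6,0.6,0,0,0,0,0.2,0.2,0,0,0,0,0,0,0,0,0,0]}}

```text
t: 17.62
tcp_pos: [551.2, -130.6, 285.2]
eef_rot: [0.966, -0.257, -0.007, -0.0]
wrist_force: [0.6, 0.5, -1.0]
width: 15.0
```

```bash
python3 - <<'E'
from h import *
plan([557.0,-142.0,275],-30)
E
```

```text
t 17.62 tcp [ 551.2  -130.63  285.21] F [ 0.55  0.47 -0.95] w 15.0
shift u [0.271 0.174 0.252] turn deg [0.17 0.83 0.24]
```

Request:
{"api": "jog_arm", "payload": {"increments": [0.27,0.17,0.3,0.2,0.8,0.2,0,0,0.6,0,0,0,0,0,0.3,0,0,0,0,0,0,0,0,0]}}

```text
t: 18.12
tcp_pos: [557.2, -136.9, 234.0]
eef_rot: [0.967, -0.254, -0.0, -0.001]
wrist_force: [-0.1, 0.1, -1.1]
width: 14.7
```

```bash
python3 - <<'E'
from h import *
plan([557.0,-142.0,225],-30)
E
```

```text
t 18.12 tcp [ 557.24 -136.89  233.99] F [-0.13  0.11 -1.14] w 14.7
shift u [0.058 0.115 0.224] turn deg [-0.12  0.06  0.52]
```

Request:
{"api": "jog_arm", "payload": {"increments": [0.06,0.12,0,-0.1,0,0.5,0,0,0.15,0,0,0,0,0,0,0,0,0,0,0,0,0,0,0]}}

```text
t: 18.62
tcp_pos: [558.4, -142.4, 229.7]
eef_rot: [0.966, -0.259, 0.002, -0.0]
wrist_force: [0.2, -0.0, -1.1]
width: 14.1
```

```bash
cat > look2.py <<'E'
from h import *
import sys
n=sys.argv[1]
plan([557.0,-142.0,225],-30)
M=snap('wrist','w'+n); snap('side','s'+n)
out=[]
for k,(x,y,w,h),lo,g in (('w',(250,180,60,60),40,2.5),('s',(285,230,60,60),15,2.5)):
    im=cv2.imread(f'pics/{k}{n}_raw.png')[y:y+h,x:x+w].astype(float)
    im=np.clip((im-lo)*g,0,255).astype(np.uint8)
    out.append(cv2.resize(im,None,fx=6.6667,fy=6.6667,interpolation=cv2.INTER_CUBIC))
cv2.imwrite(f'pics/ws{n}.png',np.hstack(out)); st()
E
python3 look2.py 11
```

```text
t 18.62 tcp [ 558.37 -142.39  229.7 ] F [ 0.15 -0.01 -1.12] w 14.1
shift u [-0.035  0.009  0.117] turn deg [-0.08 -0.17  0.03]
t 18.73 tcp [ 558.23 -142.32  229.58] F [-0.29 -0.04 -1.37] w 14.7
```

View pics/ws11.png

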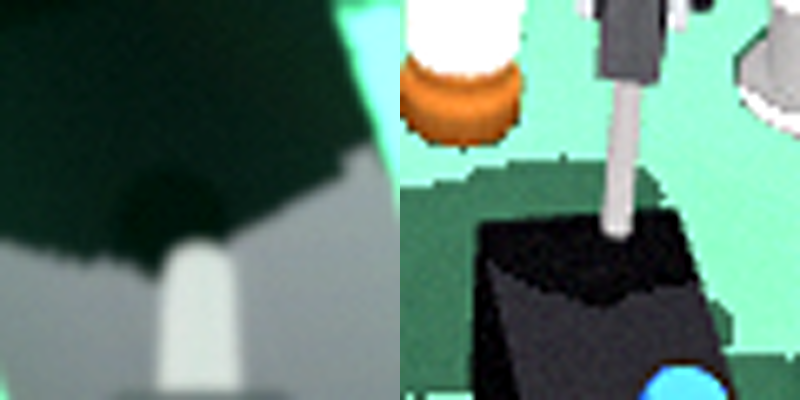

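View pics/s11.png

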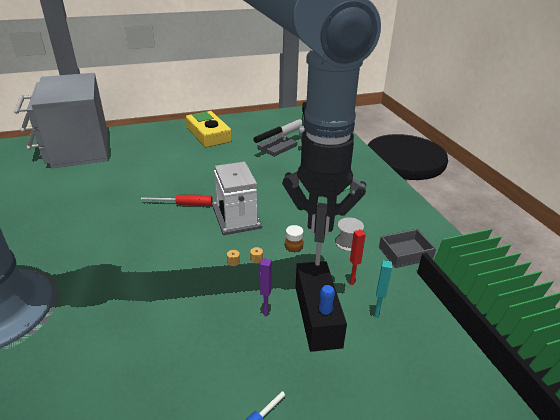

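```bash
python3 - <<'E'
from h import *
M=np.load('pics/w11.npy')
s=6.6667
wt=(250+199/s,180+273/s); wh=(250+172/s,180+222/s)
print(wt,proj('wrist',(M@[0,0,147.4,1])[:3],M)); h=hit('wrist',wh,60,M); print(h)
for z in (80,82.3,84): print(z,hit('wrist',wt,z,M))
# side tip
print(hit('side',(285+217/s,230+230/s),82.3))
E
```

```text
(279.84985075074627, 220.94979525102374) [279.03846341 221.560191  ]
[ 556.56251488 -141.11814737   60.        ]
80 [ 559.26623758 -142.96178921   80.        ]
82.3 [ 559.62486477 -142.32529012   82.3       ]
84 [ 559.88993705 -141.85483427   84.        ]
[ 559.50905421 -145.89150961   82.3       ]
```

Request:
{"api": "jog_arm", "payload": {"increments": [-0.048,0.01,0.15,-0.1,-0.2,0,0,0,0.2,0,0,0,0,0,0,0,0,0,0,0,0,0,0,0]}}

```text
t: 19.23
tcp_pos: [556.0, -141.5, 214.3]
eef_rot: [0.966, -0.258, -0.001, 0.0]
wrist_force: [-0.2, 0.6, 0.1]
width: 14.6
```

```bash
python3 look2.py 12
```

```text
t 19.23 tcp [ 556.03 -141.51  214.33] F [-0.21  0.63  0.09] w 14.6
shift u [ 0.027 -0.001 -0.267] turn deg [0.04 0.09 0.05]
t 19.32 tcp [ 555.99 -141.54  214.41] F [-0.35  0.43 -1.41] w 14.2
```

View pics/ws12.png

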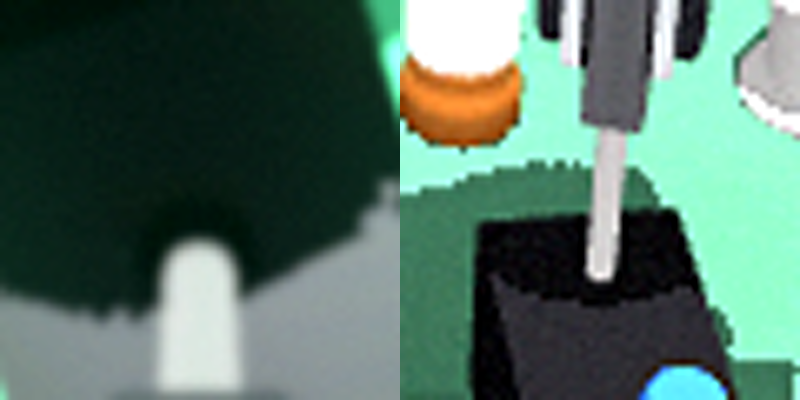

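Request:
{"api": "jog_arm", "payload": {"increments": [0,0,0.1,0,0,0,0,0,0.1,0,0,0,0,0,0.1,0,0,0]}}

```text
t: 19.7
tcp_pos: [556.5, -141.7, 202.3]
eef_rot: [0.966, -0.259, -0.0, 0.0]
wrist_force: [0.4, -0.7, -1.0]
width: 14.5
```

```bash
python3 - <<'E'
from h import *
plan([556.0,-141.5,152.4],-30)
E
```

```text
t 19.7 tcp [ 556.46 -141.67  202.35] F [ 0.37 -0.69 -1.03] w 14.5
shift u [-0.012  0.002  1.249] turn deg [0.02 0.01 0.03]
```

Tip is in the hole without contact; continuing down.

Request:
{"api": "jog_arm", "payload": {"increments": [-0.01,0,0.2,0,0,0,0,0,0.2,0,0,0,0,0,0.2,0,0,0]}}

```text
t: 20.08
tcp_pos: [556.1, -141.5, 176.7]
eef_rot: [0.966, -0.259, -0.0, 0.0]
wrist_force: [0.5, -0.5, -0.8]
width: 14.8
```

Request:
{"api": "jog_arm", "payload": {"increments": [0,0,0.2,0,0,0,0,0,0.15,0,0,0]}}

```text
t: 20.32
tcp_pos: [555.7, -141.4, 161.1]
eef_rot: [0.966, -0.259, -0.001, 0.0]
wrist_force: [-0.2, -0.2, -1.1]
width: 14.7
```

```bash
python3 - <<'E'
from h import *
plan([556.0,-141.5,152.4],-30)
E
```

```text
t 20.32 tcp [ 555.73 -141.4   161.12] F [-0.22 -0.15 -1.06] w 14.7
shift u [ 0.007 -0.001  0.218] turn deg [0.03 0.07 0.03]
```

Request:
{"api": "jog_arm", "payload": {"increments": [0,0,0.07,0,0,0,0,0,0.04,0,0,0,0,0,0.04,0,0,0]}}

```text
t: 20.7
tcp_pos: [555.7, -141.4, 154.4]
eef_rot: [0.966, -0.259, -0.001, 0.0]
wrist_force: [-0.3, 0.6, -1.0]
width: 14.4
```

Request:
{"api": "jog_arm", "payload": {"increments": [0,0,0.04,0,0,0,0,0,0.04,0,0,0]}}

```text
t: 20.95
tcp_pos: [556.1, -141.4, 152.4]
eef_rot: [0.966, -0.259, -0.001, 0.0]
wrist_force: [-4.2, 1.1, 9.6]
width: 15.1
```

Request:
{"api": "jog_arm", "payload": {"increments": [0,0,0,0,0,0,0,0,0,0,0,0], "jaw": 8, "newtons": 25}}

```text
t: 21.2
tcp_pos: [556.5, -141.5, 152.8]
eef_rot: [0.966, -0.259, -0.0, 0.0]
wrist_force: [-0.3, 0.4, -1.2]
width: 14.6
```

Request:
{"api": "jog_arm", "payload": {"increments": [0,0,0,0,0,0,0,0,0,0,0,0,0,0,0,0,0,0,0,0,0,0,0,0], "jaw": 40}}

```text
t: 21.7
tcp_pos: [556.9, -141.6, 153.1]
eef_rot: [0.966, -0.259, 0.001, 0.0]
wrist_force: [-0.8, -0.1, -0.2]
width: 39.9
```

```bash
python3 - <<'E'
from h import *
plan([556.0,-141.5,152.4],-30)
snap('wrist','w13'); snap('side','s13',(275,190,90,100),6)
E
```

```text
t 21.7 tcp [ 556.93 -141.6   153.07] F [-0.82 -0.07 -0.16] w 39.9
shift u [-0.022  0.009  0.017] turn deg [ 0.01 -0.07  0.03]
```

View pics/w13.png

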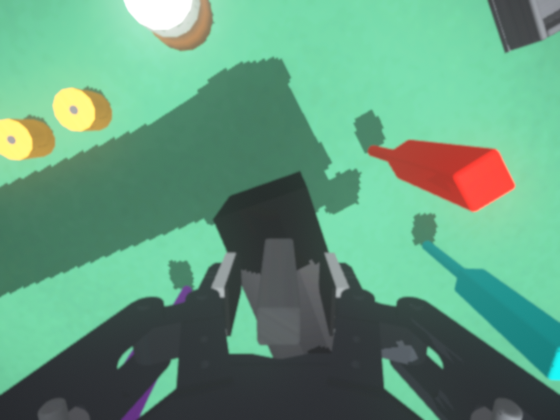

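View pics/s13.png

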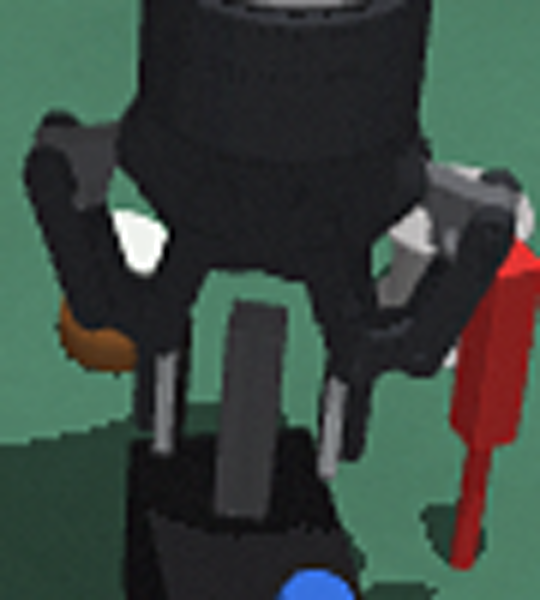

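Drift stands released in its hole. Lift straight up.

Request:
{"api": "jog_arm", "payload": {"increments": [-0.02,0,-0.2,0,0,0,0,0,-0.4,0,0,0,0,0,-0.6,0,0,0,0,0,-0.6,0,0,0,0,0,-0.6,0,0,0,0,0,-0.6,0,0,0]}}

```text
t: 22.55
tcp_pos: [555.6, -140.7, 280.2]
eef_rot: [0.966, -0.258, 0.001, 0.0]
wrist_force: [-0.2, 0.5, 0.5]
width: 39.9
```

Request:
{"api": "jog_arm", "payload": {"increments": [0,0.8,-0.3,0,0,0,0,0.8,-0.3,0,0,0,0,0.8,0,0,0,0,0,0.8,0,0,0,0,0,0.8,0,0,0,0,0,0.4,0,0,0,0,0,0,0,0,0,0]}}

```text
t: 23.42
tcp_pos: [469.7, -295.8, 318.6]
eef_rot: [0.967, -0.256, 0.011, 0.001]
wrist_force: [-0.2, -0.2, 0.1]
width: 40.0
```

```bash
python3 - <<'E'
from h import *
st()
snap('top','t14',(335,160,95,60),8); snap('side','s14',(200,150,150,200),3)
st()
a=cv2.imread('pics/side0.png')[230:355,285:355];b=cv2.imread('pics/s14_raw.png')[230:355,285:355]
cv2.imwrite('pics/cmp.png',cv2.resize(np.hstack([a,b]),None,fx=4.5,fy=4.5,interpolation=cv2.INTER_CUBIC))
a=cv2.imread('pics/side0.png')[150:240,200:275];b=cv2.imread('pics/s14_raw.png')[150:240,200:275]
cv2.imwrite('pics/cmp2.png',cv2.resize(np.hstack([a,b]),None,fx=5,fy=5,interpolation=cv2.INTER_CUBIC))
E
```

```text
t 23.43 tcp [ 469.68 -295.84  318.61] F [-0.16 -0.18  0.14] w 40.0
t 23.52 tcp [ 470.86 -293.89  318.44] F [0.21 0.09 0.56] w 40.3
```

View pics/cmp.png

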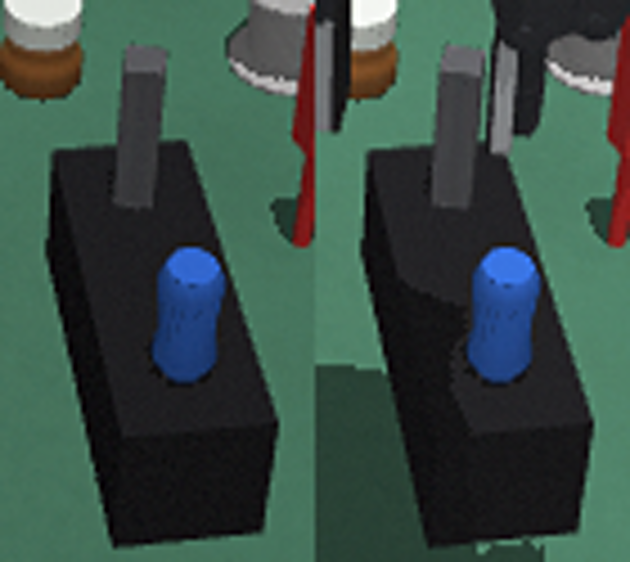

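View pics/t14.png

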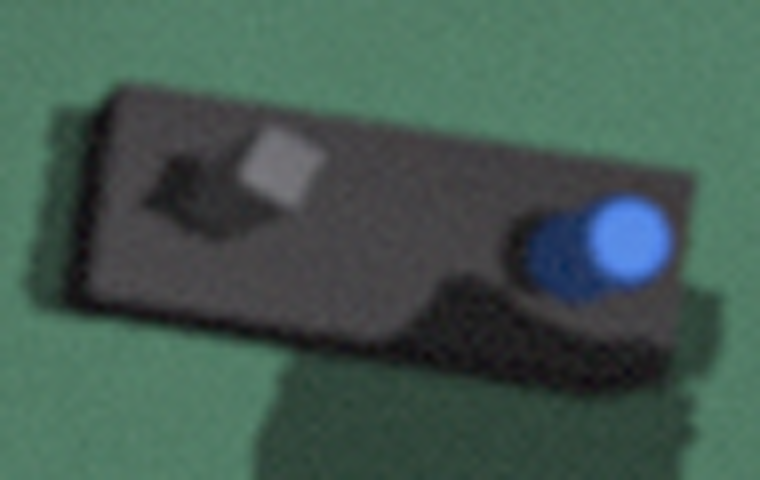

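View pics/cmp2.png

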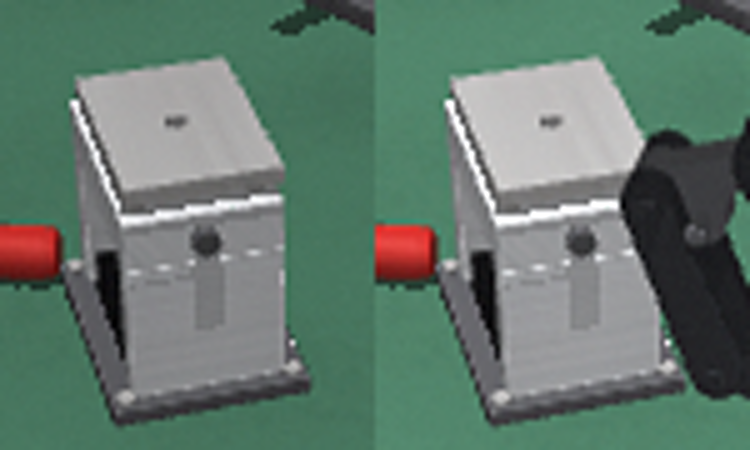

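```bash
python3 - <<'E'
import cv2
cv2.imwrite('pics/c15.png',cv2.resize(cv2.convertScaleAbs(cv2.imread('pics/t14_raw.png')[205:250,185:260],alpha=1.5),None,fx=8,fy=8,interpolation=cv2.INTER_CUBIC))
E
```

```text
(no output)
```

View pics/c15.png

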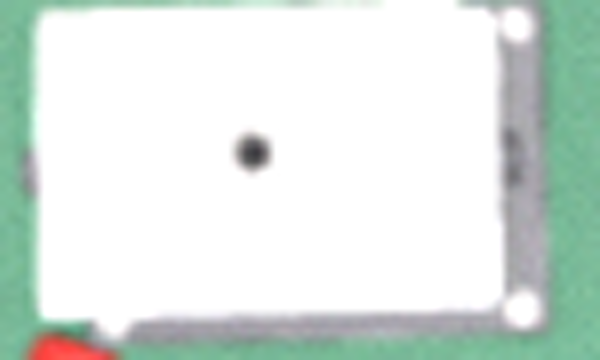

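Request:
{"api": "jog_arm", "payload": {"increments": [0,0,0,0,0,0,0,0,0,0,0,0,0,0,0,0,0,0,0,0,0,0,0,0]}}

```text
t: 24.02
tcp_pos: [473.3, -289.4, 318.2]
eef_rot: [0.968, -0.25, 0.011, -0.0]
wrist_force: [-0.3, -1.0, -0.1]
width: 39.6
```

```bash
python3 -c "
from h import *
ctrl.hand_in()"
```

```text
the job is handed in; nothing more can be done
```

I drove the bush out of the bore, put the drift back in its own stand hole, and handed the job in at about 24 s. I never saw the bush lying in the catch tray: no camera view reached inside it.

- **Finding the hole:** I located the plate's hole with the cameras rather than by probing. The tip then passed through with no measurable load on the plate.
- **Pressing out:** The wrist readings during pressing stayed at or below about 14.5 N vertical and 7 N sideways. Partway through, the stem was rubbing the hole's edge, so I lifted a few millimetres, recentred and carried on.
- **Bush released:** The load fell to zero with the tip about 80 mm above the bench, and stayed zero a few millimetres lower. Afterwards the top and wrist cameras showed black through the hole, where brass was visible before.
- **Drift returned:** The handle touched down at the same gripper height (152.4 mm) as at pick-up. After release, the before and after side and top views match: upright and fully down.
- **Other things:** The fixture, plate and nut driver look unmoved in the last views, as do the other items visible in them. I did not check every object on the bench one by one. The arm ended clear of everything.

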